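# Load the two twine stands for the next pots

### The arm

A 6-joint arm with a two-finger parallel gripper is mounted at the origin on the work surface. World frame = base frame: x ahead of the robot, y to its left, z up, the work surface at z = 0. Lengths are in m, angles in rad, forces in N, time in s.
With the tool pointing down it reaches from about 0.375 to 0.9 m from the base axis. Payload 3.1 kg.
Tool frame: the origin (TCP) lies at the very end of the fingers, on their centre line; the grasp point (between the pads) lies 19 mm behind it; z points along the fingers, y is the line along which they close (so a half turn about z gives the same grasp; the last joint's range is limited). The gripper opens to 85 mm and grips with 20 to 120 N. Pads are 22 mm wide; open, the fingers measure 114 mm over their backs; the gripper's body (76 mm by 85 mm) begins 54 mm behind the grasp point. The pads swing forward as they close: fully open they stand 13 mm farther back than shut.
Start: joints at [-1.317, 0.527, 1.433, -0, 1.181, -0.178], TCP at [0.262, -0.567, 0.231] pointing down, gripper open.
Joint ranges: [-3.08, 3.08], [-0.75, 2.2], [0.22, 2.44], [-1.43, 4.57], [0, 2.65], [-2.85, 2.85]. Speed limits (rad/s): [2.79, 2.79, 3.14, 3.14, 3.14, 3.14].

### API

Orientations are given as a unit quaternion [x, y, z, w].
In Python, from cell import * gives the robot as it stands. The module is installed in compiled form; this text tells all that it offers.
- The arm moves only by the tool carry_out, never from a script. Its argument "rows" is a list of rows, each an object of numbers: "tx", "ty", "tz": the shift along the tool's x, y, z as a fraction of full scale; "wx", "wy", "wz": the turn, a rotation vector about the tool's x, y, z as a fraction of full scale. In form: [{"tx": .., "ty": .., "tz": .., "wx": .., "wy": .., "wz": ..}, ...]. A call has 1 to 20 rows; each row is the pose to reach, as a shift and turn from the pose commanded when the call began, along the tool's axes at that moment; what a row does not reach only later rows make up. Full scale, the value 1, is 100 cm for a shift and 45 degrees for a turn. A row lasts 1/12 s, in which the tool goes at most 41.7 mm and 7.16 degrees, less where a joint would pass 70% of its speed; a pose out of reach is approached as far as the arm can. A call with a number of a shift or a turn outside -1 to 1 is refused whole. A call with a gripper value outside its range is refused whole. "jaw" is the closure, from 0 (fully open) to 1 (shut), set as the call begins (left out, the last holds). The fingers move at their own pace and stop on an object; "squeeze" is the grip in N (left out, the last holds). Time passes only in rows, so rows that repeat a pose let the fingers close. It gives the time, the measured TCP pose, the force, the opening and the grip force at its end, in the units of the state.
- read_state(): the state, without advancing time (a new reading comes with each control period).
- get_image(name): name is "side" or "top"; returns a dict with "img" (480x640x3 uint8, red, green, blue), "depth" (480x640 float32, m along the optical axis (not along the pixel's ray), 0 where there is no reading), "camera_matrix" (3x3 intrinsics, pixels), "extrinsics" (4x4, takes a point from camera to world coordinates). Camera axes: x right, y up, looking along -z (the intrinsics and any distortion apply to the point x, -y, -z); pixel columns grow to the right and rows downward; lengths in m; the calibration is good to about 2 mm. A picture is of the moment at which its call begins.
- hand_in(): hands the job in; it is judged then, once.
Trained networks look in a picture, given as the dict that the camera call returned (one of the last four; its "shot" number tells which), for a name from the list of things; names that differ only in an ending like _2 or _b are one class to them, and where a whole thing is asked for, a point or a joint stands for the part that bears it (a point fixed in the world has none). Each returns a list of dicts, best first, with "p" (0 to 1); they miss things now and then, are a little off and sometimes report something else, mostly with a low value. They report only what shows in the picture. A call takes as long as a camera call. They do not tell look-alikes from the thing itself.
- boxes_of(picture, label): "at" ([x, y, z] in m, in world coordinates, good to about 4 mm: the middle of the surface that is visible of it).
The state is a dict: "clock": time; "qpos": joint angles; "qvel": joint speeds; "joint_efforts": joint torques, N m; "eef_pos": TCP position; "orientation": TCP orientation; "ft_force": force on the tool from outside, world axes, zero at the start; "ft_torque": the same for the moment, N m; "opening": finger opening in m; "grip_force": force on a finger pad.
Only numpy, scipy, OpenCV 4.12 (cv2) and the standard library are available. Lean on these libraries where they do the work, as an engineer would, in place of code of your own. Each camera call takes 0.05 s, during which the arm holds its last target. There are 200 camera calls.

### The job

Load the two twine stands for the next pots. On the spindle of the stand with the square red base put the orange reel, and the white reel on top of it; on the spindle of the stand with the round dark steel base put the blue reel, and the green reel on top of it, each reel standing flat and fully down. Leave the black reel, the amber bottle and the tin where they stand.

Things in the scene. Friction and masses are not known exactly. Their poses are not given: they have to be found in the camera images.
- orange_reel_center (a point): The orange reel of pot twine standing on its end on the bench: a round reel 60 mm in diameter and 48 mm high, twine and flanges both orange, with a brown card core and an open bore 26 mm wide right through it from top to bottom; about 0.16 kg. Both ends are alike. The point is the centre of the reel, half-way up (24 mm above its underside, on its axis); z runs along its axis.
- white_reel_center (a point): The white reel of pot twine standing on its end on the bench: a round reel 60 mm in diameter and 48 mm high, twine and flanges both white, with a brown card core and an open bore 26 mm wide right through it from top to bottom; about 0.16 kg. Both ends are alike. The point is the centre of the reel, half-way up (24 mm above its underside, on its axis); z runs along its axis.
- blue_reel_center (a point): The blue reel of pot twine standing on its end on the bench: a round reel 60 mm in diameter and 48 mm high, twine and flanges both blue, with a brown card core and an open bore 26 mm wide right through it from top to bottom; about 0.16 kg. Both ends are alike. The point is the centre of the reel, half-way up (24 mm above its underside, on its axis); z runs along its axis.
- green_reel_center (a point): The green reel of pot twine standing on its end on the bench: a round reel 60 mm in diameter and 48 mm high, twine and flanges both green, with a brown card core and an open bore 26 mm wide right through it from top to bottom; about 0.16 kg. Both ends are alike. The point is the centre of the reel, half-way up (24 mm above its underside, on its axis); z runs along its axis.
- black_reel_center (a point): The black reel of pot twine standing on its end on the bench: a round reel 60 mm in diameter and 48 mm high, twine and flanges both black, with a brown card core and an open bore 26 mm wide right through it from top to bottom; about 0.16 kg. Both ends are alike. The point is the centre of the reel, half-way up (24 mm above its underside, on its axis); z runs along its axis. It is not needed and stays where it stands.
- square_stand: Twine stand with the square red base, 80 x 80 mm and 14 mm thick. Fixed to the bench. From the middle of the base rises a steel spindle, 10 mm in diameter and 62 mm tall, its top 76 mm above the bench. A reel put over the spindle rests on the base (reel centre 38 mm above the bench); a second reel on top of it has its centre 86 mm above the bench and goes 14 mm down over the spindle. Origin: centre of the base's underside, on the spindle's axis; z up.
- round_stand: Twine stand with the round dark steel base, 86 mm in diameter and 14 mm thick. Fixed to the bench. From the middle of the base rises a steel spindle, 10 mm in diameter and 62 mm tall, its top 76 mm above the bench. A reel put over the spindle rests on the base (reel centre 38 mm above the bench); a second reel on top of it has its centre 86 mm above the bench and goes 14 mm down over the spindle. Origin: centre of the base's underside, on the spindle's axis; z up.
- oil_bottle_center (a point): A small amber glass bottle with a black cap, 54 mm in diameter and 115 mm high, standing loose on the bench; it stays where it is. The point is its centre, half-way up; z up.
- nail_tin_center (a point): A round metal tin with a brass-coloured lid, 65 mm in diameter and 64 mm high, standing loose on the bench; it stays where it is. The point is its centre, half-way up; z up.
There are look-alikes about, which are no part of the job. There is more than one size of the part that bears orange_reel_center; the job needs the middle-sized. Of the things shaped like the part that bears blue_reel_center, the blue one is meant.

How it is judged:
At the end, for the whole second after the job is handed in: Orange then white on the square stand, blue then green on the round one; each centre within 12 mm of the spindle axis and 6 mm of its resting height (38, 86 mm), within 0.12 rad of upright, released, at rest. Black reel, bottle and tin upright within 30 mm of their start (horizontal distance between each of orange_reel_center, white_reel_center and square_stand below 0.012 m and z of orange_reel_center in the frame of square_stand between 0.032 and 0.044 m and angle between the z axis of each of orange_reel_center, white_reel_center and the z axis of square_stand, either way round below 0.12 rad and linear speed of each of orange_reel, white_reel, blue_reel, green_reel below 0.02 m/s and angular speed of each of orange_reel, white_reel, blue_reel, green_reel below 0.2 rad/s and z of white_reel_center in the frame of square_stand between 0.08 and 0.092 m and horizontal distance between each of blue_reel_center, green_reel_center and round_stand below 0.012 m and z of blue_reel_center in the frame of round_stand between 0.032 and 0.044 m and angle between the z axis of each of blue_reel_center, green_reel_center and the z axis of round_stand, either way round below 0.12 rad and z of green_reel_center in the frame of round_stand between 0.08 and 0.092 m and distance of each of black_reel_center, oil_bottle_center, nail_tin_center from where it was at the start of the episode below 0.03 m and angle between each of black_reel_center, oil_bottle_center, nail_tin_center's own z axis and vertical below 0.2 rad); the robot touches nothing.
It fails at once if the black reel is knocked over or pushed more than 30 mm from its place (distance of black_reel_center from where it was at the start of the episode above 0.03 m or angle between black_reel_center's own z axis and vertical above 0.5 rad).
It fails at once if the amber bottle is knocked over or pushed more than 30 mm from its place (distance of oil_bottle_center from where it was at the start of the episode above 0.03 m or angle between oil_bottle_center's own z axis and vertical above 0.5 rad).
It fails at once if the tin is knocked over or pushed more than 30 mm from its place (distance of nail_tin_center from where it was at the start of the episode above 0.03 m or angle between nail_tin_center's own z axis and vertical above 0.5 rad).
It also fails if it takes over 120 s, if anything falls off the work surface, if the arm or the gripper's body presses on something with over 40 N, if the wrist force passes 120 N, or if a joint passes its speed limit or range.

## Working session

There is one attempt and no reset: what is moved stays moved. The work goes in short steps, Python scripts to look and compute and a tool call to move; the robot and the scene stay as the last step left them, time stands still between calls to the robot, and variables do not carry over. Pictures are saved under pics/ and viewed, at most 14 in all, crops included, and the job is handed in when it is done.

Besides the shell and the picture viewer there is one more tool, called in YAML: its name, and indented under it one key for each argument. carry_out: Moves the arm, as the interface text tells. Its arguments: {"type":"object","properties":{"rows":{"type":"array","items":{"type":"object","properties":{"tx":{"type":"number","minimum":-1,"maximum":1},"ty":{"type":"number","minimum":-1,"maximum":1},"tz":{"type":"number","minimum":-1,"maximum":1},"wx":{"type":"number","minimum":-1,"maximum":1},"wy":{"type":"number","minimum":-1,"maximum":1},"wz":{"type":"number","minimum":-1,"maximum":1}}}},"jaw":{"type":"number"},"squeeze":{"type":"number"}},"required":["rows"]}

```bash
mkdir -p pics; cat > h.py <<'E'
from cell import *
import numpy as np, cv2
def save(p,n,crop=None,s=1):
    im=p["img"][:,:,::-1]
    if crop: x0,y0,x1,y1=crop; im=im[y0:y1,x0:x1]
    cv2.imwrite("pics/"+n,cv2.resize(im,None,fx=s,fy=s,interpolation=cv2.INTER_CUBIC))
def cloud(p):
    K=p["camera_matrix"];E=p["extrinsics"];d=p["depth"].astype(float)
    v,u=np.mgrid[:480,:640]
    c=np.stack([(u-K[0,2])/K[0,0]*d,-(v-K[1,2])/K[1,1]*d,-d,np.ones_like(d)],-1)
    return (c@E.T)[...,:3]
def pix(p,w):
    K=p["camera_matrix"];c=np.linalg.inv(p["extrinsics"])@np.r_[w,1]
    return (K[0,2]+K[0,0]*c[0]/-c[2], K[1,2]-K[1,1]*c[1]/-c[2])
E
python3 - <<'E'
from h import *
s=read_state();print({k:np.round(v,3) for k,v in s.items()})
for n in("top","side"):
    p=get_image(n);save(p,n+"0.png");print(n,p["camera_matrix"],np.round(p["extrinsics"],3))
    for l in["orange_reel_center","white_reel_center","blue_reel_center","green_reel_center","black_reel_center","square_stand","round_stand","oil_bottle_center","nail_tin_center"]:
        for b in boxes_of(p,l): 
            if b["p"]>.2: print(l,round(b["p"],2),np.round(b["at"],3),np.round(pix(p,b["at"])))
E
```

```text
{'clock': np.float64(0.0), 'qpos': array([-1.317,  0.528,  1.434, -0.   ,  1.181, -0.178]), 'qvel': array([-0.001,  0.001, -0.   ,  0.   ,  0.   ,  0.001]), 'joint_efforts': array([-0.0000e+00, -4.4235e+01, -1.7803e+01, -0.0000e+00,  8.0000e-03,
       -0.0000e+00]), 'eef_pos': array([ 0.262, -0.567,  0.23 ]), 'orientation': array([ 0.977,  0.215, -0.   , -0.001]), 'ft_force': array([-0.382, -0.973,  0.215]), 'ft_torque': array([-0.002,  0.019, -0.005]), 'grip_force': np.float64(0.0), 'opening': np.float64(0.086)}
top [[577.00407516   0.         325.66318426]
 [  0.         577.00407516 236.02859675]
 [  0.           0.           1.        ]] [[-0.003  0.999 -0.048  0.421]
 [-1.    -0.003  0.004  0.063]
 [ 0.004  0.048  0.999  1.445]
 [ 0.     0.     0.     1.   ]]
orange_reel_center 0.66 [0.466 0.343 0.046] [208. 245.]
orange_reel_center 0.65 [0.608 0.385 0.064] [189. 186.]
orange_reel_center 0.51 [0.508 0.455 0.03 ] [163. 229.]
white_reel_center 0.73 [0.622 0.267 0.049] [239. 181.]
blue_reel_center 0.9 [0.337 0.181 0.044] [275. 299.]
blue_reel_center 0.84 [0.461 0.185 0.046] [273. 
[... 544 characters left out ...]
 0.62   0.687]
 [ 0.     0.     0.     1.   ]]
orange_reel_center 0.94 [0.504 0.466 0.035] [196. 412.]
orange_reel_center 0.84 [0.599 0.399 0.058] [173. 352.]
orange_reel_center 0.71 [0.466 0.356 0.048] [253. 363.]
white_reel_center 0.69 [0.619 0.275 0.041] [208. 307.]
blue_reel_center 0.8 [0.337 0.201 0.042] [357. 326.]
blue_reel_center 0.61 [0.454 0.198 0.042] [302. 305.]
black_reel_center 0.68 [0.474 0.029 0.04 ] [328. 252.]
square_stand 0.79 [ 0.624 -0.064  0.018] [289. 222.]
round_stand 0.65 [ 0.444 -0.334  0.015] [391. 186.]
oil_bottle_center 0.95 [0.614 0.097 0.065] [257. 245.]
nail_tin_center 0.63 [0.462 0.357 0.043] [255. 366.]
nail_tin_center 0.55 [ 0.472 -0.134  0.05 ] [356. 211.]
```

View pics/top0.png

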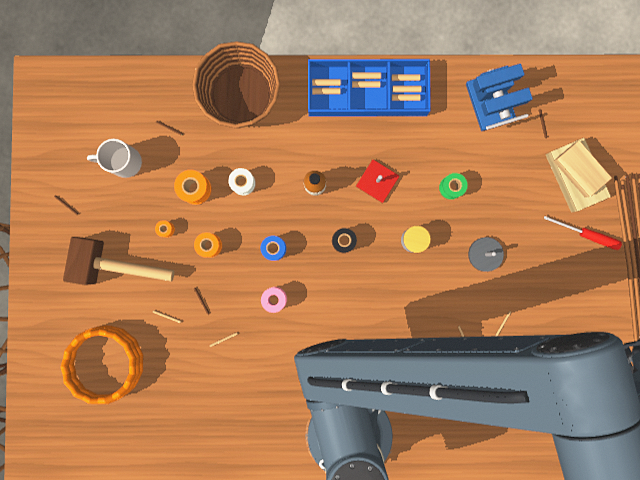

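View pics/side0.png

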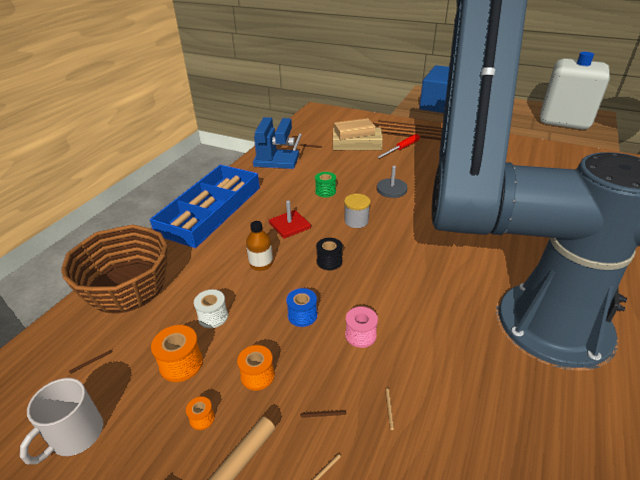

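Top view: the orange candidates are large (191,186), middle (207,244) and small (164,229), plus the orange ring at (102,366). The blue candidates are blue (273,247) and pink (273,299). I choose the middle orange at (207,244) and the blue at (273,247). Next I measure them and check a close crop.

```bash
cat >> h.py <<'E'
def ring(p,xy,z,r=.045,tol=.006):
    c=cloud(p);m=(np.hypot(c[...,0]-xy[0],c[...,1]-xy[1])<r)&(abs(c[...,2]-z)<tol)
    q=c[m];(cx,cy),R=cv2.minEnclosingCircle(q[:,:2].astype(np.float32))
    lo,hi=np.percentile(q[:,:2],[1,99],axis=0)
    return np.round([cx,cy,R,*((lo+hi)/2),*(hi-lo),np.median(q[:,2]),len(q)],4)
E
python3 - <<'E'
from h import *
p=get_image("top");save(p,"crop0.png",(140,150,300,320),3)
R=dict(orange=(.466,.343),big=(.608,.385),small=(.508,.455),white=(.622,.267),blue=(.461,.185),pink=(.337,.181),green=(.611,-.253),black=(.476,.009))
print("cx cy R | mid | extent | z n")
for k,v in R.items(): print(k,*ring(p,v,{'big':.064,'small':.03}.get(k,.048)))
print('tin',*ring(p,(.479,-.157),.064)); print('bottle',*ring(p,(.616,.08),.115,tol=.01))
for k,v in dict(sq=(.623,-.068),rd=(.444,-.336)).items():
    print(k,*ring(p,v,.014,.065,.004)); print(k,'spin',*ring(p,v,.074,.03,.006))
c=cloud(p)
m=(c[...,2]>.02)&(c[...,2]<.3)
E
```

```text
cx cy R | mid | extent | z n
orange 0.4675 0.3473 0.0306 0.4681 0.3469 0.0561 0.058 0.0478 383.0
big 0.6093 0.383 0.0395 0.6089 0.3833 0.0734 0.0734 0.0626 631.0
small 0.5083 0.4557 0.0206 0.5084 0.4558 0.0369 0.0383 0.0317 169.0
white 0.6232 0.2648 0.0304 0.6239 0.2642 0.0561 0.0564 0.0475 375.0
blue 0.4593 0.1863 0.0302 0.4593 0.1858 0.0579 0.0559 0.0474 386.0
pink 0.333 0.1848 0.0303 0.3331 0.1845 0.0558 0.0576 0.0478 381.0
green 0.6104 -0.2582 0.0309 0.6105 -0.2579 0.0567 0.0565 0.0479 367.0
black 0.4776 0.013 0.03 0.4771 0.0134 0.0559 0.0564 0.0478 378.0
tin 0.4795 -0.1612 0.0331 0.4785 -0.1605 0.0602 0.0606 0.0635 548.0
bottle 0.618 0.0836 0.0128 0.6175 0.0838 0.0234 0.0233 0.1147 97.0
sq 0.6245 -0.0645 0.0619 0.6265 -0.0719 0.0951 0.0953 0.0138 837.0
sq spin 0.6269 -0.0724 0.0047 0.6266 -0.0722 0.0077 0.0076 0.0748 13.0
rd 0.4432 -0.3399 0.044 0.4436 -0.3397 0.0791 0.0806 0.0138 718.0
rd spin 0.4428 -0.3411 0.0056 0.4428 -0.3413 0.0089 0.0102 0.0742 14.0
```

View pics/crop0.png

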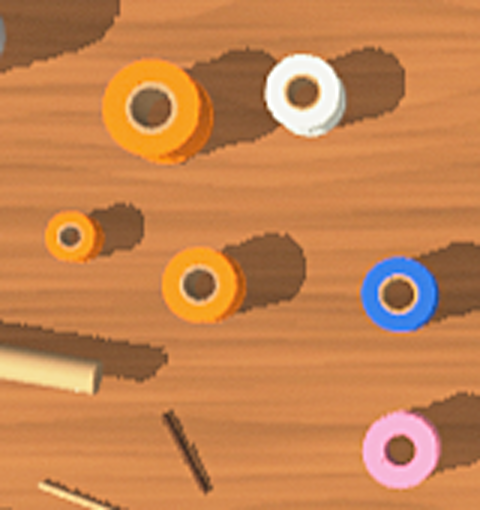

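The crop confirms the middle orange reel: 61 mm wide and 48 mm high, against 79 mm for the big one and 41 mm for the small. The blue reel sits next to the pink one. I start moving towards orange.

carry_out:
  rows:
    - {"tx": 0.391, "ty": -0.279, "tz": 0.03, "wz": -1}
    - {"tx": 0.391, "ty": -0.279, "tz": 0.03, "wz": -1}
    - {"tx": 0.391, "ty": -0.279, "tz": 0.03, "wz": -1}
    - {"tx": 0.391, "ty": -0.279, "tz": 0.03, "wz": -1}
    - {"tx": 0.391, "ty": -0.279, "tz": 0.03, "wz": -1}
    - {"tx": 0.391, "ty": -0.279, "tz": 0.03, "wz": -1}
    - {"tx": 0.391, "ty": -0.279, "tz": 0.03, "wz": -1}
    - {"tx": 0.391, "ty": -0.279, "tz": 0.03, "wz": -1}
    - {"tx": 0.391, "ty": -0.279, "tz": 0.03, "wz": -1}
    - {"tx": 0.391, "ty": -0.279, "tz": 0.03, "wz": -1}
    - {"tx": 0.391, "ty": -0.279, "tz": 0.03, "wz": -1}
    - {"tx": 0.391, "ty": -0.279, "tz": 0.03, "wz": -1}
    - {"tx": 0.391, "ty": -0.279, "tz": 0.03, "wz": -1}
  jaw: 0
  squeeze: 50

```text
invalid input
```

```bash
cat >> h.py <<'E'
from scipy.spatial.transform import Rotation as Ro
DOWN=np.array([[0,1,0],[1,0,0],[0,0,-1.]])  # tool x=+Y, y=+X, z=-Z
def go(xyz):
    s=read_state();R=Ro.from_quat(s["orientation"]).as_matrix()
    t=R.T@(np.array(xyz)-s["eef_pos"]);w=Ro.from_matrix(R.T@DOWN).as_rotvec()/(np.pi/4)
    print("pos",np.round(s["eef_pos"],4),"t",np.round(t,4),"w",np.round(w,4),"n",np.ceil(max(np.linalg.norm(t)/.0417,np.linalg.norm(w)*45/7.16)),"clk",round(float(s["clock"]),2),"F",np.round(s["ft_force"],1),"open",round(float(s["opening"]),4),"grip",round(float(s["grip_force"]),1))
E
python3 -c "
from h import *;go((.4678,.3471,.15))"
```

```text
pos [ 0.2622 -0.5673  0.2313] t [ 0.5702 -0.7439  0.0813] w [ 0.    -0.    -1.449] n 23.0 clk 1.05 F [-0.6 -0.1  0.4] open 0.0852 grip 0.0
```

carry_out:
  rows:
    - {"tx": 0.391, "ty": -0.279, "tz": 0.03, "wx": 0, "wy": 0, "wz": -1}
    - {"tx": 0.391, "ty": -0.279, "tz": 0.03, "wx": 0, "wy": 0, "wz": -1}
    - {"tx": 0.391, "ty": -0.279, "tz": 0.03, "wx": 0, "wy": 0, "wz": -1}
    - {"tx": 0.391, "ty": -0.279, "tz": 0.03, "wx": 0, "wy": 0, "wz": -1}
    - {"tx": 0.391, "ty": -0.279, "tz": 0.03, "wx": 0, "wy": 0, "wz": -1}
    - {"tx": 0.391, "ty": -0.279, "tz": 0.03, "wx": 0, "wy": 0, "wz": -1}
    - {"tx": 0.391, "ty": -0.279, "tz": 0.03, "wx": 0, "wy": 0, "wz": -1}
    - {"tx": 0.391, "ty": -0.279, "tz": 0.03, "wx": 0, "wy": 0, "wz": -1}
    - {"tx": 0.391, "ty": -0.279, "tz": 0.03, "wx": 0, "wy": 0, "wz": -1}
    - {"tx": 0.391, "ty": -0.279, "tz": 0.03, "wx": 0, "wy": 0, "wz": -1}
    - {"tx": 0.391, "ty": -0.279, "tz": 0.03, "wx": 0, "wy": 0, "wz": -1}
    - {"tx": 0.391, "ty": -0.279, "tz": 0.03, "wx": 0, "wy": 0, "wz": -1}
  jaw: 0
  squeeze: 50

```text
clock: 2.05
eef_pos: [0.5013, -0.1463, 0.2013]
orientation: [0.819, 0.573, 0.001, -0.0]
ft_force: [1.2, 0.8, 0.6]
opening: 0.0854
grip_force: 0.0
```

```bash
python3 -c "
from h import *;go((.4678,.3471,.12))"
```

```text
pos [ 0.5013 -0.1463  0.2013] t [ 0.4519 -0.2007  0.0819] w [ 4.000e-04 -1.600e-03 -4.457e-01] n 13.0 clk 2.05 F [1.2 0.8 0.6] open 0.0854 grip 0.0
```

carry_out:
  rows:
    - {"tx": 0.452, "ty": -0.2007, "tz": 0.082, "wx": 0, "wy": -0.0016, "wz": -0.4457}
    - {"tx": 0.452, "ty": -0.2007, "tz": 0.082, "wx": 0, "wy": -0.0016, "wz": -0.4457}
    - {"tx": 0.452, "ty": -0.2007, "tz": 0.082, "wx": 0, "wy": -0.0016, "wz": -0.4457}
    - {"tx": 0.452, "ty": -0.2007, "tz": 0.082, "wx": 0, "wy": -0.0016, "wz": -0.4457}
    - {"tx": 0.452, "ty": -0.2007, "tz": 0.082, "wx": 0, "wy": -0.0016, "wz": -0.4457}
    - {"tx": 0.452, "ty": -0.2007, "tz": 0.082, "wx": 0, "wy": -0.0016, "wz": -0.4457}
    - {"tx": 0.452, "ty": -0.2007, "tz": 0.082, "wx": 0, "wy": -0.0016, "wz": -0.4457}
    - {"tx": 0.452, "ty": -0.2007, "tz": 0.082, "wx": 0, "wy": -0.0016, "wz": -0.4457}
    - {"tx": 0.452, "ty": -0.2007, "tz": 0.082, "wx": 0, "wy": -0.0016, "wz": -0.4457}
    - {"tx": 0.452, "ty": -0.2007, "tz": 0.082, "wx": 0, "wy": -0.0016, "wz": -0.4457}
    - {"tx": 0.452, "ty": -0.2007, "tz": 0.082, "wx": 0, "wy": -0.0016, "wz": -0.4457}
    - {"tx": 0.452, "ty": -0.2007, "tz": 0.082, "wx": 0, "wy": -0.0016, "wz": -0.4457}
    - {"tx": 0.452, "ty": -0.2007, "tz": 0.082, "wx": 0, "wy": -0.0016, "wz": -0.4457}
    - {"tx": 0.452, "ty": -0.2007, "tz": 0.082, "wx": 0, "wy": -0.0016, "wz": -0.4457}
    - {"tx": 0.452, "ty": -0.2007, "tz": 0.082, "wx": 0, "wy": -0.0016, "wz": -0.4457}

```text
clock: 3.3
eef_pos: [0.4675, 0.3432, 0.1192]
orientation: [0.708, 0.707, -0.001, 0.0]
ft_force: [0.2, 0.1, -0.4]
opening: 0.0857
grip_force: 0.0
```

```bash
python3 -c "
from h import *;go((.4678,.3471,.011))"
```

```text
pos [0.4675 0.3432 0.1192] t [0.0041 0.0004 0.1082] w [-0.0009  0.0025 -0.0018] n 3.0 clk 3.3 F [ 0.2  0.1 -0.4] open 0.0857 grip 0.0
```

carry_out:
  rows:
    - {"tx": 0.001, "ty": 0, "tz": 0.03, "wx": 0, "wy": 0, "wz": 0}
    - {"tx": 0.001, "ty": 0, "tz": 0.06, "wx": 0, "wy": 0, "wz": 0}
    - {"tx": 0.001, "ty": 0, "tz": 0.09, "wx": 0, "wy": 0, "wz": 0}
    - {"tx": 0.001, "ty": 0, "tz": 0.108, "wx": 0, "wy": 0, "wz": 0}
    - {"tx": 0.001, "ty": 0, "tz": 0.108, "wx": 0, "wy": 0, "wz": 0}
    - {"tx": 0.001, "ty": 0, "tz": 0.108, "wx": 0, "wy": 0, "wz": 0}

```text
clock: 3.8
eef_pos: [0.4679, 0.3424, 0.011]
orientation: [0.709, 0.705, -0.002, 0.0]
ft_force: [0.2, 0.5, 0.6]
opening: 0.0854
grip_force: 0.0
```

```bash
python3 -c "
from h import *;go((.4678,.3471,.011))
save(get_image('side'),'g1.png',(170,260,420,460),3)"
```

```text
pos [0.4679 0.3424 0.011 ] t [ 0.0047 -0.0001 -0.    ] w [-0.0029  0.003  -0.0064] n 1.0 clk 3.8 F [0.2 0.5 0.6] open 0.0854 grip 0.0
```

View pics/g1.png

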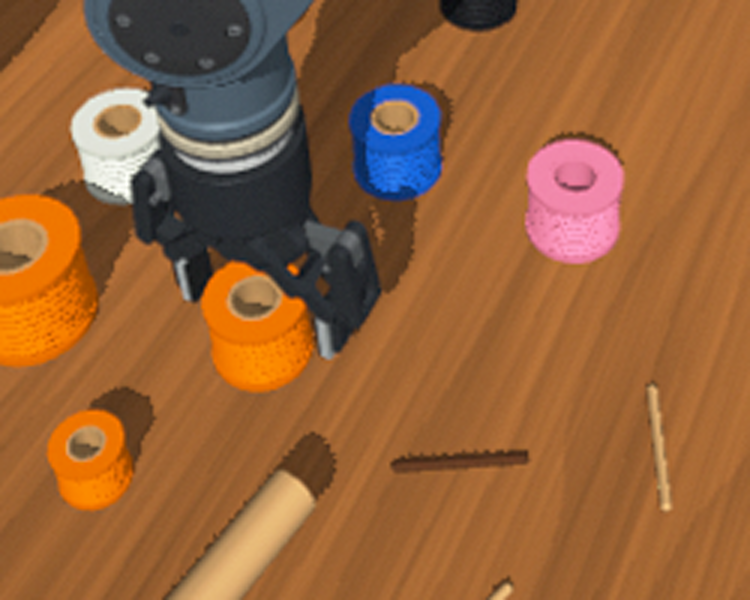

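The fingers straddle the middle orange reel, at about (260,330) in the crop. I correct y by 5 mm, go 5 mm lower, then close.

carry_out:
  rows:
    - {"tx": 0.005, "ty": 0, "tz": 0.005, "wx": 0, "wy": 0, "wz": 0}
    - {"tx": 0.005, "ty": 0, "tz": 0.005, "wx": 0, "wy": 0, "wz": 0}

```text
clock: 4.02
eef_pos: [0.4691, 0.35, 0.0075]
orientation: [0.708, 0.706, 0.001, 0.001]
ft_force: [0.3, 0.4, -0.5]
opening: 0.0853
grip_force: 0.0
```

carry_out:
  rows:
    - {"tx": 0, "ty": 0, "tz": 0, "wx": 0, "wy": 0, "wz": 0}
    - {"tx": 0, "ty": 0, "tz": 0, "wx": 0, "wy": 0, "wz": 0}
    - {"tx": 0, "ty": 0, "tz": 0, "wx": 0, "wy": 0, "wz": 0}
    - {"tx": 0, "ty": 0, "tz": 0, "wx": 0, "wy": 0, "wz": 0}
    - {"tx": 0, "ty": 0, "tz": 0, "wx": 0, "wy": 0, "wz": 0}
    - {"tx": 0, "ty": 0, "tz": 0, "wx": 0, "wy": 0, "wz": 0}
    - {"tx": 0, "ty": 0, "tz": 0, "wx": 0, "wy": 0, "wz": 0}
    - {"tx": 0, "ty": 0, "tz": 0, "wx": 0, "wy": 0, "wz": 0}
  jaw: 1
  squeeze: 50

```text
clock: 4.68
eef_pos: [0.4684, 0.3497, 0.0073]
orientation: [0.708, 0.706, 0.0, 0.001]
ft_force: [-1.1, -0.9, 5.5]
opening: 0.058
grip_force: 54.8
```

```bash
python3 -c "
from h import *;go((.4678,.3471,.20))"
```

```text
pos [0.4684 0.3497 0.0073] t [-0.0027 -0.0003 -0.1927] w [ 0.0019  0.0005 -0.0028] n 5.0 clk 4.68 F [-1.1 -0.9  5.5] open 0.058 grip 54.8
```

carry_out:
  rows:
    - {"tx": 0, "ty": 0, "tz": -0.03, "wx": 0, "wy": 0, "wz": 0}
    - {"tx": 0, "ty": 0, "tz": -0.07, "wx": 0, "wy": 0, "wz": 0}
    - {"tx": 0, "ty": 0, "tz": -0.11, "wx": 0, "wy": 0, "wz": 0}
    - {"tx": 0, "ty": 0, "tz": -0.15, "wx": 0, "wy": 0, "wz": 0}
    - {"tx": -0.02, "ty": 0.01, "tz": -0.18, "wx": 0, "wy": 0, "wz": 0}
    - {"tx": -0.05, "ty": 0.02, "tz": -0.18, "wx": 0, "wy": 0, "wz": 0}
    - {"tx": -0.085, "ty": 0.035, "tz": -0.18, "wx": 0, "wy": 0, "wz": 0}
    - {"tx": -0.12, "ty": 0.05, "tz": -0.18, "wx": 0, "wy": 0, "wz": 0}
    - {"tx": -0.155, "ty": 0.065, "tz": -0.18, "wx": 0, "wy": 0, "wz": 0}
    - {"tx": -0.19, "ty": 0.08, "tz": -0.18, "wx": 0, "wy": 0, "wz": 0}
    - {"tx": -0.225, "ty": 0.095, "tz": -0.18, "wx": 0, "wy": 0, "wz": 0}
    - {"tx": -0.26, "ty": 0.11, "tz": -0.18, "wx": 0, "wy": 0, "wz": 0}
    - {"tx": -0.295, "ty": 0.12, "tz": -0.18, "wx": 0, "wy": 0, "wz": 0}
    - {"tx": -0.33, "ty": 0.13, "tz": -0.18, "wx": 0, "wy": 0, "wz": 0}
    - {"tx": -0.36, "ty": 0.14, "tz": -0.18, "wx": 0, "wy": 0, "wz": 0}
    - {"tx": -0.39, "ty": 0.15, "tz": -0.18, "wx": 0, "wy": 0, "wz": 0}
    - {"tx": -0.41, "ty": 0.157, "tz": -0.18, "wx": 0, "wy": 0, "wz": 0}
    - {"tx": -0.4194, "ty": 0.159, "tz": -0.18, "wx": 0, "wy": 0, "wz": 0}
    - {"tx": -0.4194, "ty": 0.159, "tz": -0.18, "wx": 0, "wy": 0, "wz": 0}

```text
clock: 6.27
eef_pos: [0.6257, -0.0724, 0.1861]
orientation: [0.709, 0.705, -0.001, 0.0]
ft_force: [0.3, 0.0, -1.7]
opening: 0.058
grip_force: 55.1
```

```bash
python3 -c "
from h import *;go((.627,-.0696,.10))
p=get_image('top');print(*ring(p,(.627,-.072),.227,.045,.02))
c=cloud(p);q=c[(abs(c[...,0]-.627)<.09)&(abs(c[...,1]+.072)<.09)&(c[...,2]>.15)];print(len(q))
save(get_image('side'),'c1.png',(200,60,440,260),3)"
```

```text
pos [ 0.6257 -0.0724  0.1861] t [0.0029 0.0014 0.086 ] w [-0.0014  0.0017 -0.007 ] n 3.0 clk 6.27 F [ 0.3  0.  -1.7] open 0.058 grip 55.1
0.6045 -0.0583 0.0231 0.6046 -0.0585 0.0368 0.0261 0.2266 40.0
4731
```

View pics/c1.png

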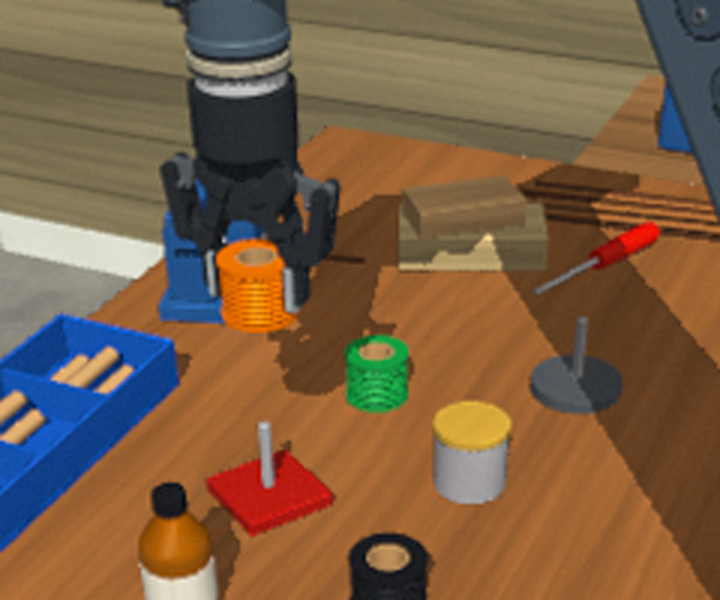

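The orange reel hangs upright in the grip at crop (258,285), and the spindle is free below it.

carry_out:
  rows:
    - {"tx": 0.003, "ty": 0.001, "tz": 0.03, "wx": 0, "wy": 0, "wz": 0}
    - {"tx": 0.003, "ty": 0.001, "tz": 0.06, "wx": 0, "wy": 0, "wz": 0}
    - {"tx": 0.003, "ty": 0.001, "tz": 0.085, "wx": 0, "wy": 0, "wz": 0}
    - {"tx": 0.003, "ty": 0.001, "tz": 0.1, "wx": 0, "wy": 0, "wz": 0}
    - {"tx": 0.003, "ty": 0.001, "tz": 0.115, "wx": 0, "wy": 0, "wz": 0}
    - {"tx": 0.003, "ty": 0.001, "tz": 0.115, "wx": 0, "wy": 0, "wz": 0}
    - {"tx": 0.003, "ty": 0.001, "tz": 0.115, "wx": 0, "wy": 0, "wz": 0}

```text
clock: 6.95
eef_pos: [0.6256, -0.0653, 0.0711]
orientation: [0.707, 0.707, -0.001, -0.001]
ft_force: [0.5, -0.6, -2.3]
opening: 0.0578
grip_force: 55.0
```

```bash
python3 -c "
from h import *;go((.627,-.0696,.0213))"
```

```text
pos [ 0.6256 -0.0653  0.0711] t [-0.0043  0.0016  0.0498] w [-0.0039  0.0001 -0.0006] n 2.0 clk 6.95 F [ 0.5 -0.6 -2.3] open 0.0578 grip 55.0
```

carry_out:
  rows:
    - {"tx": -0.002, "ty": 0.001, "tz": 0.015, "wx": 0, "wy": 0, "wz": 0}
    - {"tx": -0.002, "ty": 0.001, "tz": 0.03, "wx": 0, "wy": 0, "wz": 0}
    - {"tx": -0.002, "ty": 0.001, "tz": 0.042, "wx": 0, "wy": 0, "wz": 0}
    - {"tx": -0.002, "ty": 0.001, "tz": 0.048, "wx": 0, "wy": 0, "wz": 0}
    - {"tx": -0.002, "ty": 0.001, "tz": 0.048, "wx": 0, "wy": 0, "wz": 0}
    - {"tx": -0.002, "ty": 0.001, "tz": 0.048, "wx": 0, "wy": 0, "wz": 0}

```text
clock: 7.45
eef_pos: [0.6279, -0.0693, 0.0242]
orientation: [0.708, 0.706, -0.0, 0.0]
ft_force: [-0.6, 0.6, -1.8]
opening: 0.0577
grip_force: 55.1
```

carry_out:
  rows:
    - {"tx": 0, "ty": 0, "tz": 0, "wx": 0, "wy": 0, "wz": 0}
    - {"tx": 0, "ty": 0, "tz": 0, "wx": 0, "wy": 0, "wz": 0}
    - {"tx": 0, "ty": 0, "tz": 0, "wx": 0, "wy": 0, "wz": 0}
    - {"tx": 0, "ty": 0, "tz": 0, "wx": 0, "wy": 0, "wz": 0}
    - {"tx": 0, "ty": 0, "tz": 0, "wx": 0, "wy": 0, "wz": 0}
    - {"tx": 0, "ty": 0, "tz": 0, "wx": 0, "wy": 0, "wz": 0}
  jaw: 0

```text
clock: 7.95
eef_pos: [0.6279, -0.0696, 0.0241]
orientation: [0.708, 0.706, -0.0, 0.001]
ft_force: [0.0, 0.4, 0.2]
opening: 0.0855
grip_force: 0.0
```

carry_out:
  rows:
    - {"tx": 0, "ty": 0, "tz": -0.04, "wx": 0, "wy": 0, "wz": 0}
    - {"tx": 0, "ty": 0, "tz": -0.08, "wx": 0, "wy": 0, "wz": 0}
    - {"tx": 0, "ty": 0, "tz": -0.12, "wx": 0, "wy": 0, "wz": 0}
    - {"tx": 0, "ty": 0, "tz": -0.16, "wx": 0, "wy": 0, "wz": 0}
    - {"tx": 0.03, "ty": 0, "tz": -0.165, "wx": 0, "wy": 0, "wz": 0}
    - {"tx": 0.07, "ty": 0, "tz": -0.165, "wx": 0, "wy": 0, "wz": 0}
    - {"tx": 0.11, "ty": 0, "tz": -0.165, "wx": 0, "wy": 0, "wz": 0}
    - {"tx": 0.15, "ty": 0, "tz": -0.165, "wx": 0, "wy": 0, "wz": 0}
    - {"tx": 0.19, "ty": 0, "tz": -0.165, "wx": 0, "wy": 0, "wz": 0}
    - {"tx": 0.23, "ty": 0, "tz": -0.165, "wx": 0, "wy": 0, "wz": 0}
    - {"tx": 0.27, "ty": 0, "tz": -0.165, "wx": 0, "wy": 0, "wz": 0}
    - {"tx": 0.31, "ty": 0, "tz": -0.165, "wx": 0, "wy": 0, "wz": 0}
    - {"tx": 0.334, "ty": -0.003, "tz": -0.15, "wx": 0, "wy": 0, "wz": 0}
    - {"tx": 0.334, "ty": -0.003, "tz": -0.11, "wx": 0, "wy": 0, "wz": 0}
    - {"tx": 0.334, "ty": -0.003, "tz": -0.09, "wx": 0, "wy": 0, "wz": 0}
    - {"tx": 0.334, "ty": -0.003, "tz": -0.09, "wx": 0, "wy": 0, "wz": 0}

```text
clock: 9.28
eef_pos: [0.6211, 0.2645, 0.1078]
orientation: [0.707, 0.707, -0.005, -0.003]
ft_force: [-0.9, 0.7, -2.5]
opening: 0.085
grip_force: 0.0
```

```bash
python3 -c "
from h import *;go((.6235,.2645,.0065))
p=get_image('top');print(*ring(p,(.627,-.072),.062,.045,.01),*ring(p,(.627,-.072),.074,.012,.004))"
```

```text
pos [0.6211 0.2645 0.1078] t [0.0004 0.0035 0.1013] w [-0.0144  0.0051 -0.0013] n 3.0 clk 9.28 F [-0.9  0.7 -2.5] open 0.085 grip 0.0
0.6267 -0.0717 0.0302 0.6264 -0.0713 0.056 0.0559 0.0616 407.0 0.6267 -0.0723 0.0048 0.6265 -0.0722 0.0082 0.0073 0.0753 14.0
```

Orange is seated: its top is at 61.6 mm and it is 1 mm off the axis. White is next.

carry_out:
  rows:
    - {"tx": 0, "ty": 0.002, "tz": 0.03, "wx": 0, "wy": 0, "wz": 0}
    - {"tx": 0, "ty": 0.002, "tz": 0.06, "wx": 0, "wy": 0, "wz": 0}
    - {"tx": 0, "ty": 0.002, "tz": 0.09, "wx": 0, "wy": 0, "wz": 0}
    - {"tx": 0, "ty": 0.002, "tz": 0.101, "wx": 0, "wy": 0, "wz": 0}
    - {"tx": 0, "ty": 0.002, "tz": 0.101, "wx": 0, "wy": 0, "wz": 0}
    - {"tx": 0, "ty": 0.002, "tz": 0.101, "wx": 0, "wy": 0, "wz": 0}

```text
clock: 9.83
eef_pos: [0.6288, 0.2643, 0.0137]
orientation: [0.708, 0.706, 0.0, 0.001]
ft_force: [0.2, -0.3, 0.0]
opening: 0.0855
grip_force: 0.0
```

carry_out:
  rows:
    - {"tx": 0, "ty": 0, "tz": 0, "wx": 0, "wy": 0, "wz": 0}
    - {"tx": 0, "ty": 0, "tz": 0, "wx": 0, "wy": 0, "wz": 0}
    - {"tx": 0, "ty": 0, "tz": 0, "wx": 0, "wy": 0, "wz": 0}
    - {"tx": 0, "ty": 0, "tz": 0, "wx": 0, "wy": 0, "wz": 0}
    - {"tx": 0, "ty": 0, "tz": 0, "wx": 0, "wy": 0, "wz": 0}
    - {"tx": 0, "ty": 0, "tz": 0, "wx": 0, "wy": 0, "wz": 0}
    - {"tx": 0, "ty": 0, "tz": 0, "wx": 0, "wy": 0, "wz": 0}
    - {"tx": 0, "ty": 0, "tz": 0, "wx": 0, "wy": 0, "wz": 0}
  jaw: 1

```text
clock: 10.5
eef_pos: [0.6294, 0.2649, 0.0154]
orientation: [0.708, 0.706, 0.001, 0.002]
ft_force: [0.1, -0.6, 5.7]
opening: 0.0588
grip_force: 54.1
```

```bash
python3 -c "
from h import *;go((.6235,.2645,.20))"
```

```text
pos [0.6294 0.2649 0.0154] t [-0.0005 -0.0051 -0.1846] w [ 0.0055  0.0002 -0.0031] n 5.0 clk 10.5 F [ 0.1 -0.6  5.7] open 0.0588 grip 54.1
```

carry_out:
  rows:
    - {"tx": 0, "ty": 0, "tz": 0, "wx": 0, "wy": 0, "wz": 0}
    - {"tx": 0, "ty": 0, "tz": 0, "wx": 0, "wy": 0, "wz": 0}
    - {"tx": 0, "ty": 0, "tz": 0, "wx": 0, "wy": 0, "wz": 0}
    - {"tx": 0, "ty": 0, "tz": 0, "wx": 0, "wy": 0, "wz": 0}
    - {"tx": 0, "ty": 0, "tz": 0.008, "wx": 0, "wy": 0, "wz": 0}
    - {"tx": 0, "ty": 0, "tz": 0.008, "wx": 0, "wy": 0, "wz": 0}
    - {"tx": 0, "ty": 0, "tz": 0.008, "wx": 0, "wy": 0, "wz": 0}
  jaw: 0

```text
clock: 11.08
eef_pos: [0.6268, 0.2643, 0.0033]
orientation: [0.708, 0.706, -0.001, -0.0]
ft_force: [-0.3, 1.0, 0.1]
opening: 0.085
grip_force: 0.0
```

carry_out:
  rows:
    - {"tx": 0, "ty": 0, "tz": 0, "wx": 0, "wy": 0, "wz": 0}
    - {"tx": 0, "ty": 0, "tz": 0, "wx": 0, "wy": 0, "wz": 0}
    - {"tx": 0, "ty": 0, "tz": 0, "wx": 0, "wy": 0, "wz": 0}
    - {"tx": 0, "ty": 0, "tz": 0, "wx": 0, "wy": 0, "wz": 0}
    - {"tx": 0, "ty": 0, "tz": 0, "wx": 0, "wy": 0, "wz": 0}
    - {"tx": 0, "ty": 0, "tz": 0, "wx": 0, "wy": 0, "wz": 0}
    - {"tx": 0, "ty": 0, "tz": 0, "wx": 0, "wy": 0, "wz": 0}
    - {"tx": 0, "ty": 0, "tz": 0, "wx": 0, "wy": 0, "wz": 0}
  jaw: 1

```text
clock: 11.75
eef_pos: [0.628, 0.2646, 0.0047]
orientation: [0.708, 0.706, -0.0, 0.001]
ft_force: [-0.1, -0.5, 1.8]
opening: 0.0589
grip_force: 54.0
```

```bash
python3 -c "
from h import *;go((.6267,-.0719,.20))"
```

```text
pos [0.628  0.2646 0.0047] t [-3.367e-01 -3.000e-04 -1.950e-01] w [ 0.0008  0.0013 -0.0032] n 10.0 clk 11.75 F [-0.1 -0.5  1.8] open 0.0589 grip 54.0
```

carry_out:
  rows:
    - {"tx": 0, "ty": 0, "tz": -0.03, "wx": 0, "wy": 0, "wz": 0}
    - {"tx": 0, "ty": 0, "tz": -0.07, "wx": 0, "wy": 0, "wz": 0}
    - {"tx": 0, "ty": 0, "tz": -0.11, "wx": 0, "wy": 0, "wz": 0}
    - {"tx": 0, "ty": 0, "tz": -0.15, "wx": 0, "wy": 0, "wz": 0}
    - {"tx": -0.02, "ty": 0, "tz": -0.185, "wx": 0, "wy": 0, "wz": 0}
    - {"tx": -0.05, "ty": 0, "tz": -0.195, "wx": 0, "wy": 0, "wz": 0}
    - {"tx": -0.085, "ty": 0, "tz": -0.195, "wx": 0, "wy": 0, "wz": 0}
    - {"tx": -0.12, "ty": 0, "tz": -0.195, "wx": 0, "wy": 0, "wz": 0}
    - {"tx": -0.155, "ty": -0.001, "tz": -0.195, "wx": 0, "wy": 0, "wz": 0}
    - {"tx": -0.19, "ty": -0.001, "tz": -0.195, "wx": 0, "wy": 0, "wz": 0}
    - {"tx": -0.225, "ty": -0.001, "tz": -0.195, "wx": 0, "wy": 0, "wz": 0}
    - {"tx": -0.26, "ty": -0.001, "tz": -0.195, "wx": 0, "wy": 0, "wz": 0}
    - {"tx": -0.295, "ty": -0.001, "tz": -0.195, "wx": 0, "wy": 0, "wz": 0}
    - {"tx": -0.32, "ty": -0.001, "tz": -0.195, "wx": 0, "wy": 0, "wz": 0}
    - {"tx": -0.337, "ty": -0.001, "tz": -0.195, "wx": 0, "wy": 0, "wz": 0}
    - {"tx": -0.337, "ty": -0.001, "tz": -0.17, "wx": 0, "wy": 0, "wz": 0}
    - {"tx": -0.337, "ty": -0.001, "tz": -0.14, "wx": 0, "wy": 0, "wz": 0}
    - {"tx": -0.337, "ty": -0.001, "tz": -0.11, "wx": 0, "wy": 0, "wz": 0}
    - {"tx": -0.337, "ty": -0.001, "tz": -0.1, "wx": 0, "wy": 0, "wz": 0}
    - {"tx": -0.337, "ty": -0.001, "tz": -0.1, "wx": 0, "wy": 0, "wz": 0}

```text
clock: 13.42
eef_pos: [0.6227, -0.0716, 0.1011]
orientation: [0.708, 0.706, -0.003, -0.004]
ft_force: [-0.4, -0.4, -2.2]
opening: 0.0591
grip_force: 54.5
```

```bash
python3 -c "
from h import *;go((.6267,-.0719,.069))
save(get_image('side'),'c2.png',(220,100,380,260),3.7)"
```

```text
pos [ 0.6227 -0.0716  0.1011] t [-0.0003  0.0043  0.0321] w [-0.0111 -0.0016 -0.0035] n 1.0 clk 13.42 F [-0.4 -0.4 -2.2] open 0.0591 grip 54.5
```

View pics/c2.png

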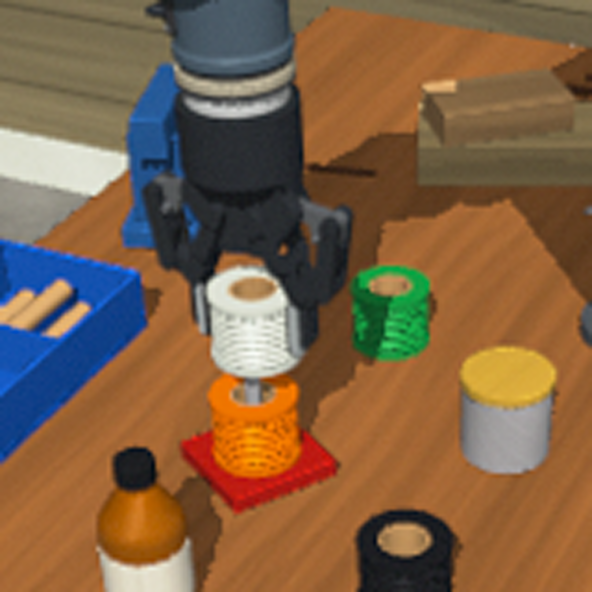

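White hangs upright at (253,320) above the orange reel's spindle. I lower it.

carry_out:
  rows:
    - {"tx": 0, "ty": 0.001, "tz": 0.01, "wx": 0, "wy": 0, "wz": 0}
    - {"tx": 0, "ty": 0.001, "tz": 0.02, "wx": 0, "wy": 0, "wz": 0}
    - {"tx": 0, "ty": 0.001, "tz": 0.028, "wx": 0, "wy": 0, "wz": 0}
    - {"tx": 0, "ty": 0.001, "tz": 0.032, "wx": 0, "wy": 0, "wz": 0}
    - {"tx": 0, "ty": 0.001, "tz": 0.032, "wx": 0, "wy": 0, "wz": 0}
    - {"tx": 0, "ty": 0.001, "tz": 0.032, "wx": 0, "wy": 0, "wz": 0}

```text
clock: 13.97
eef_pos: [0.6267, -0.0723, 0.0727]
orientation: [0.708, 0.706, -0.001, 0.0]
ft_force: [0.5, 0.3, -1.3]
opening: 0.0589
grip_force: 54.5
```

```bash
python3 -c "
from h import *;go((.6267,-.0719,.0667))"
```

```text
pos [ 0.6267 -0.0723  0.0727] t [ 0.0005 -0.      0.006 ] w [-0.0006  0.0015 -0.0031] n 1.0 clk 13.97 F [ 0.5  0.3 -1.3] open 0.0589 grip 54.5
```

carry_out:
  rows:
    - {"tx": 0, "ty": 0, "tz": 0.003, "wx": 0, "wy": 0, "wz": 0}
    - {"tx": 0, "ty": 0, "tz": 0.005, "wx": 0, "wy": 0, "wz": 0}
    - {"tx": 0, "ty": 0, "tz": 0.005, "wx": 0, "wy": 0, "wz": 0}

```text
clock: 14.22
eef_pos: [0.6266, -0.0724, 0.0676]
orientation: [0.708, 0.706, -0.001, 0.0]
ft_force: [-0.6, 0.2, -1.7]
opening: 0.0588
grip_force: 54.5
```

carry_out:
  rows:
    - {"tx": 0, "ty": 0, "tz": 0, "wx": 0, "wy": 0, "wz": 0}
    - {"tx": 0, "ty": 0, "tz": 0, "wx": 0, "wy": 0, "wz": 0}
    - {"tx": 0, "ty": 0, "tz": 0, "wx": 0, "wy": 0, "wz": 0}
    - {"tx": 0, "ty": 0, "tz": 0, "wx": 0, "wy": 0, "wz": 0}
    - {"tx": 0, "ty": 0, "tz": 0, "wx": 0, "wy": 0, "wz": 0}
  jaw: 0

```text
clock: 14.63
eef_pos: [0.6269, -0.0725, 0.068]
orientation: [0.708, 0.706, -0.0, 0.001]
ft_force: [0.0, -0.2, 0.6]
opening: 0.0855
grip_force: 0.0
```

carry_out:
  rows:
    - {"tx": 0, "ty": 0, "tz": -0.04, "wx": 0, "wy": 0, "wz": 0}
    - {"tx": 0, "ty": 0, "tz": -0.08, "wx": 0, "wy": 0, "wz": 0}
    - {"tx": 0, "ty": 0, "tz": -0.12, "wx": 0, "wy": 0, "wz": 0}
    - {"tx": 0.01, "ty": -0.03, "tz": -0.12, "wx": 0, "wy": 0, "wz": 0}
    - {"tx": 0.03, "ty": -0.06, "tz": -0.12, "wx": 0, "wy": 0, "wz": 0}
    - {"tx": 0.06, "ty": -0.09, "tz": -0.12, "wx": 0, "wy": 0, "wz": 0}
    - {"tx": 0.09, "ty": -0.12, "tz": -0.12, "wx": 0, "wy": 0, "wz": 0}
    - {"tx": 0.12, "ty": -0.15, "tz": -0.12, "wx": 0, "wy": 0, "wz": 0}
    - {"tx": 0.16, "ty": -0.167, "tz": -0.12, "wx": 0, "wy": 0, "wz": 0}
    - {"tx": 0.2, "ty": -0.167, "tz": -0.1, "wx": 0, "wy": 0, "wz": 0}
    - {"tx": 0.23, "ty": -0.167, "tz": -0.08, "wx": 0, "wy": 0, "wz": 0}
    - {"tx": 0.258, "ty": -0.167, "tz": -0.05, "wx": 0, "wy": 0, "wz": 0}
    - {"tx": 0.258, "ty": -0.167, "tz": -0.04, "wx": 0, "wy": 0, "wz": 0}
    - {"tx": 0.258, "ty": -0.167, "tz": -0.04, "wx": 0, "wy": 0, "wz": 0}
    - {"tx": 0.258, "ty": -0.167, "tz": -0.04, "wx": 0, "wy": 0, "wz": 0}

```text
clock: 15.88
eef_pos: [0.4602, 0.1858, 0.1073]
orientation: [0.708, 0.706, -0.001, 0.0]
ft_force: [0.4, -0.5, -0.3]
opening: 0.0855
grip_force: 0.0
```

```bash
python3 -c "
from h import *;go((.4593,.186,.006))
p=get_image('top');print(*ring(p,(.627,-.072),.110,.045,.01))
for k,v in dict(bottle=((.618,.084),.115),black=((.477,.013),.048),tin=((.479,-.161),.064)).items(): print(k,*ring(p,v[0],v[1]))"
```

```text
pos [0.4602 0.1858 0.1073] t [ 0.0003 -0.0007  0.1013] w [-0.0018  0.0022 -0.0024] n 3.0 clk 15.88 F [ 0.4 -0.5 -0.3] open 0.0855 grip 0.0
0.6251 -0.072 0.0302 0.6249 -0.0723 0.0561 0.0556 0.1095 424.0
bottle 0.6179 0.084 0.013 0.6176 0.0838 0.0233 0.0232 0.1151 94.0
black 0.4776 0.0132 0.0299 0.4771 0.0133 0.0558 0.0565 0.0475 374.0
tin 0.4798 -0.1609 0.0327 0.4784 -0.1609 0.0601 0.0602 0.0637 543.0
```

White is seated: its top is at 109.5 mm and it is under 2 mm off the axis. Blue is next.

carry_out:
  rows:
    - {"tx": 0, "ty": -0.001, "tz": 0.03, "wx": 0, "wy": 0, "wz": 0}
    - {"tx": 0, "ty": -0.001, "tz": 0.06, "wx": 0, "wy": 0, "wz": 0}
    - {"tx": 0, "ty": -0.001, "tz": 0.09, "wx": 0, "wy": 0, "wz": 0}
    - {"tx": 0, "ty": -0.001, "tz": 0.101, "wx": 0, "wy": 0, "wz": 0}
    - {"tx": 0, "ty": -0.001, "tz": 0.101, "wx": 0, "wy": 0, "wz": 0}
    - {"tx": 0, "ty": -0.001, "tz": 0.101, "wx": 0, "wy": 0, "wz": 0}

```text
clock: 16.43
eef_pos: [0.4603, 0.1852, 0.0073]
orientation: [0.709, 0.706, -0.0, 0.001]
ft_force: [-1.0, 0.1, 0.8]
opening: 0.0854
grip_force: 0.0
```

carry_out:
  rows:
    - {"tx": 0, "ty": 0, "tz": 0, "wx": 0, "wy": 0, "wz": 0}
    - {"tx": 0, "ty": 0, "tz": 0, "wx": 0, "wy": 0, "wz": 0}
    - {"tx": 0, "ty": 0, "tz": 0, "wx": 0, "wy": 0, "wz": 0}
    - {"tx": 0, "ty": 0, "tz": 0, "wx": 0, "wy": 0, "wz": 0}
    - {"tx": 0, "ty": 0, "tz": 0, "wx": 0, "wy": 0, "wz": 0}
    - {"tx": 0, "ty": 0, "tz": 0, "wx": 0, "wy": 0, "wz": 0}
    - {"tx": 0, "ty": 0, "tz": 0, "wx": 0, "wy": 0, "wz": 0}
    - {"tx": 0, "ty": 0, "tz": 0, "wx": 0, "wy": 0, "wz": 0}
  jaw: 1

```text
clock: 17.1
eef_pos: [0.4608, 0.186, 0.0085]
orientation: [0.708, 0.706, 0.001, 0.002]
ft_force: [-0.3, -1.2, 6.6]
opening: 0.0584
grip_force: 52.7
```

```bash
python3 -c "
from h import *;go((.4430,-.3408,.20))"
```

```text
pos [0.4608 0.186  0.0085] t [-0.527  -0.0159 -0.1911] w [ 0.0045  0.0011 -0.0028] n 14.0 clk 17.1 F [-0.3 -1.2  6.6] open 0.0584 grip 52.7
```

carry_out:
  rows:
    - {"tx": 0, "ty": 0, "tz": -0.03, "wx": 0, "wy": 0, "wz": 0}
    - {"tx": 0, "ty": 0, "tz": -0.07, "wx": 0, "wy": 0, "wz": 0}
    - {"tx": 0, "ty": 0, "tz": -0.11, "wx": 0, "wy": 0, "wz": 0}
    - {"tx": -0.01, "ty": 0, "tz": -0.145, "wx": 0, "wy": 0, "wz": 0}
    - {"tx": -0.04, "ty": 0, "tz": -0.165, "wx": 0, "wy": 0, "wz": 0}
    - {"tx": -0.075, "ty": 0, "tz": -0.17, "wx": 0, "wy": 0, "wz": 0}
    - {"tx": -0.11, "ty": 0, "tz": -0.17, "wx": 0, "wy": 0, "wz": 0}
    - {"tx": -0.147, "ty": 0, "tz": -0.17, "wx": 0, "wy": 0, "wz": 0}
    - {"tx": -0.184, "ty": 0, "tz": -0.17, "wx": 0, "wy": 0, "wz": 0}
    - {"tx": -0.221, "ty": 0, "tz": -0.17, "wx": 0, "wy": 0, "wz": 0}
    - {"tx": -0.258, "ty": 0, "tz": -0.17, "wx": 0, "wy": 0, "wz": 0}
    - {"tx": -0.295, "ty": 0, "tz": -0.17, "wx": 0, "wy": 0, "wz": 0}
    - {"tx": -0.332, "ty": 0, "tz": -0.17, "wx": 0, "wy": 0, "wz": 0}
    - {"tx": -0.369, "ty": -0.005, "tz": -0.17, "wx": 0, "wy": 0, "wz": 0}
    - {"tx": -0.406, "ty": -0.01, "tz": -0.17, "wx": 0, "wy": 0, "wz": 0}
    - {"tx": -0.443, "ty": -0.015, "tz": -0.17, "wx": 0, "wy": 0, "wz": 0}
    - {"tx": -0.48, "ty": -0.017, "tz": -0.17, "wx": 0, "wy": 0, "wz": 0}
    - {"tx": -0.51, "ty": -0.017, "tz": -0.17, "wx": 0, "wy": 0, "wz": 0}
    - {"tx": -0.527, "ty": -0.017, "tz": -0.17, "wx": 0, "wy": 0, "wz": 0}
    - {"tx": -0.527, "ty": -0.017, "tz": -0.17, "wx": 0, "wy": 0, "wz": 0}

```text
clock: 18.77
eef_pos: [0.4414, -0.3456, 0.1783]
orientation: [0.709, 0.705, -0.001, 0.003]
ft_force: [-0.1, 0.6, -1.9]
opening: 0.0584
grip_force: 54.8
```

carry_out:
  rows:
    - {"tx": 0, "ty": 0, "tz": 0.03, "wx": 0, "wy": 0, "wz": 0}
    - {"tx": 0, "ty": 0, "tz": 0.06, "wx": 0, "wy": 0, "wz": 0}
    - {"tx": 0, "ty": 0, "tz": 0.08, "wx": 0, "wy": 0, "wz": 0}
    - {"tx": 0, "ty": 0, "tz": 0.08, "wx": 0, "wy": 0, "wz": 0}
    - {"tx": 0, "ty": 0, "tz": 0.08, "wx": 0, "wy": 0, "wz": 0}

```text
clock: 19.18
eef_pos: [0.4405, -0.3393, 0.097]
orientation: [0.708, 0.706, -0.0, -0.001]
ft_force: [0.0, -1.4, -1.3]
opening: 0.0583
grip_force: 54.8
```

```bash
python3 -c "
from h import *;go((.4430,-.3408,.0235))
save(get_image('side'),'c3.png',(300,60,500,240),3)"
```

```text
pos [ 0.4405 -0.3393  0.097 ] t [-0.0016  0.0026  0.0734] w [-0.0026 -0.0014 -0.0023] n 2.0 clk 19.18 F [ 0.  -1.4 -1.3] open 0.0583 grip 54.8
```

View pics/c3.png

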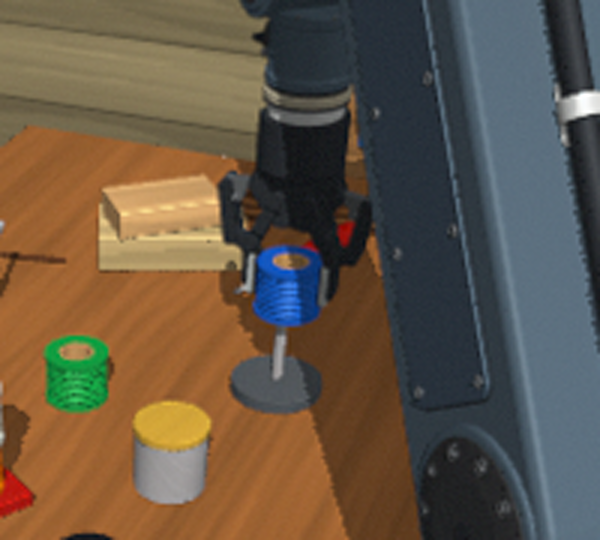

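Blue hangs upright at (288,285), over the spindle at about (281,330). I apply the small x correction and lower it.

carry_out:
  rows:
    - {"tx": -0.001, "ty": 0.003, "tz": 0.003, "wx": 0, "wy": 0, "wz": 0}
    - {"tx": -0.001, "ty": 0.003, "tz": 0.015, "wx": 0, "wy": 0, "wz": 0}
    - {"tx": -0.001, "ty": 0.003, "tz": 0.03, "wx": 0, "wy": 0, "wz": 0}
    - {"tx": -0.001, "ty": 0.003, "tz": 0.045, "wx": 0, "wy": 0, "wz": 0}
    - {"tx": -0.001, "ty": 0.003, "tz": 0.06, "wx": 0, "wy": 0, "wz": 0}
    - {"tx": -0.001, "ty": 0.003, "tz": 0.07, "wx": 0, "wy": 0, "wz": 0}
    - {"tx": -0.001, "ty": 0.003, "tz": 0.072, "wx": 0, "wy": 0, "wz": 0}
    - {"tx": -0.001, "ty": 0.003, "tz": 0.072, "wx": 0, "wy": 0, "wz": 0}
    - {"tx": -0.001, "ty": 0.003, "tz": 0.072, "wx": 0, "wy": 0, "wz": 0}

```text
clock: 19.98
eef_pos: [0.4447, -0.3426, 0.026]
orientation: [0.708, 0.706, -0.001, 0.001]
ft_force: [0.9, -1.7, -1.4]
opening: 0.0582
grip_force: 54.8
```

```bash
python3 -c "
from h import *;go((.4430,-.3408,.0235))"
```

```text
pos [ 0.4447 -0.3426  0.026 ] t [ 0.0018 -0.0017  0.0025] w [ 0.0012  0.0033 -0.0031] n 1.0 clk 19.98 F [ 0.9 -1.7 -1.4] open 0.0582 grip 54.8
```

carry_out:
  rows:
    - {"tx": 0.001, "ty": -0.001, "tz": 0.002, "wx": 0, "wy": 0, "wz": 0}
    - {"tx": 0.001, "ty": -0.001, "tz": 0.002, "wx": 0, "wy": 0, "wz": 0}

```text
clock: 20.15
eef_pos: [0.4432, -0.3411, 0.0238]
orientation: [0.708, 0.706, -0.001, 0.001]
ft_force: [0.9, 0.2, -1.7]
opening: 0.0586
grip_force: 54.8
```

carry_out:
  rows:
    - {"tx": 0, "ty": 0, "tz": 0, "wx": 0, "wy": 0, "wz": 0}
    - {"tx": 0, "ty": 0, "tz": 0, "wx": 0, "wy": 0, "wz": 0}
    - {"tx": 0, "ty": 0, "tz": 0, "wx": 0, "wy": 0, "wz": 0}
    - {"tx": 0, "ty": 0, "tz": 0, "wx": 0, "wy": 0, "wz": 0}
    - {"tx": 0, "ty": 0, "tz": 0, "wx": 0, "wy": 0, "wz": 0}
  jaw: 0

```text
clock: 20.57
eef_pos: [0.4432, -0.3411, 0.0233]
orientation: [0.708, 0.706, -0.001, 0.001]
ft_force: [-0.2, 0.5, -0.1]
opening: 0.0856
grip_force: 0.0
```

carry_out:
  rows:
    - {"tx": 0, "ty": 0, "tz": -0.04, "wx": 0, "wy": 0, "wz": 0}
    - {"tx": 0, "ty": 0, "tz": -0.08, "wx": 0, "wy": 0, "wz": 0}
    - {"tx": 0, "ty": 0, "tz": -0.12, "wx": 0, "wy": 0, "wz": 0}
    - {"tx": 0.015, "ty": 0.03, "tz": -0.13, "wx": 0, "wy": 0, "wz": 0}
    - {"tx": 0.03, "ty": 0.06, "tz": -0.13, "wx": 0, "wy": 0, "wz": 0}
    - {"tx": 0.045, "ty": 0.09, "tz": -0.13, "wx": 0, "wy": 0, "wz": 0}
    - {"tx": 0.06, "ty": 0.12, "tz": -0.13, "wx": 0, "wy": 0, "wz": 0}
    - {"tx": 0.075, "ty": 0.15, "tz": -0.12, "wx": 0, "wy": 0, "wz": 0}
    - {"tx": 0.084, "ty": 0.167, "tz": -0.1, "wx": 0, "wy": 0, "wz": 0}
    - {"tx": 0.084, "ty": 0.167, "tz": -0.08, "wx": 0, "wy": 0, "wz": 0}
    - {"tx": 0.084, "ty": 0.167, "tz": -0.08, "wx": 0, "wy": 0, "wz": 0}
    - {"tx": 0.084, "ty": 0.167, "tz": -0.08, "wx": 0, "wy": 0, "wz": 0}

```text
clock: 21.57
eef_pos: [0.6091, -0.2564, 0.1016]
orientation: [0.708, 0.706, -0.001, -0.002]
ft_force: [0.2, -0.6, 0.4]
opening: 0.0855
grip_force: 0.0
```

```bash
python3 -c "
from h import *;go((.6105,-.258,.006))
p=get_image('top');print(*ring(p,(.443,-.341),.062,.045,.01));print(*ring(p,(.443,-.341),.074,.012,.004))"
```

```text
pos [ 0.6091 -0.2564  0.1016] t [-0.0017  0.0017  0.0956] w [-0.0048 -0.001  -0.0025] n 3.0 clk 21.57 F [ 0.2 -0.6  0.4] open 0.0855 grip 0.0Traceback (most recent call last):
  File "<string>", line 3, in <module>
    p=get_image('top');print(*ring(p,(.443,-.341),.062,.045,.01));print(*ring(p,(.443,-.341),.074,.012,.004))
                              ~~~~^^^^^^^^^^^^^^^^^^^^^^^^^^^^^^
  File "h.py", line 18, in ring
    lo,hi=np.percentile(q[:,:2],[1,99],axis=0)
          ~~~~~~~~~~~~~^^^^^^^^^^^^^^^^^^^^^^^
    return _quantile_unchecked(
        a, q, axis, out, overwrite_input, method, keepdims, weights)
    return _ureduce(a,
                    func=_quantile_ureduce_func,
    ...<5 lines>...
                    overwrite_input=overwrite_input,
                    method=method)
    r = func(a, **kwargs)
    result = _quantile(arr,
                       quantiles=q,
    ...<2 lines>...
                       out=out,
                       weights=wgt)
    slices_having_nans = np.isnan(arr[-1, ...])
                                  ~~~^^^^^^^^^
IndexError: index -1 is out of bounds for axis 0 with size 0
```

The arm hides the round stand from the top camera. I grasp green, and check blue with the side camera.

carry_out:
  rows:
    - {"tx": -0.001, "ty": 0.001, "tz": 0.03, "wx": 0, "wy": 0, "wz": 0}
    - {"tx": -0.001, "ty": 0.001, "tz": 0.06, "wx": 0, "wy": 0, "wz": 0}
    - {"tx": -0.001, "ty": 0.001, "tz": 0.085, "wx": 0, "wy": 0, "wz": 0}
    - {"tx": -0.001, "ty": 0.001, "tz": 0.095, "wx": 0, "wy": 0, "wz": 0}
    - {"tx": -0.001, "ty": 0.001, "tz": 0.095, "wx": 0, "wy": 0, "wz": 0}
    - {"tx": -0.001, "ty": 0.001, "tz": 0.095, "wx": 0, "wy": 0, "wz": 0}

```text
clock: 22.12
eef_pos: [0.6116, -0.2594, 0.0091]
orientation: [0.708, 0.706, -0.0, 0.001]
ft_force: [-0.7, -0.2, 0.6]
opening: 0.0856
grip_force: 0.0
```

```bash
python3 -c "
from h import *;go((.6105,-.258,.006))
p=get_image('side');print(*ring(p,(.443,-.341),.063,.045,.004));print(*ring(p,(.443,-.341),.074,.02,.004));print('green',*ring(p,(.611,-.258),.048,.045,.004))"
```

```text
pos [ 0.6116 -0.2594  0.0091] t [ 0.0014 -0.0011  0.0031] w [ 0.0012  0.0025 -0.0044] n 1.0 clk 22.12 F [-0.7 -0.2  0.6] open 0.0856 grip 0.0
0.4409 -0.3369 0.0344 0.4433 -0.338 0.0556 0.061 0.0608 148.0
0.4445 -0.3385 0.0066 0.4441 -0.3387 0.0095 0.0092 0.0735 10.0
green 0.6118 -0.2553 0.0438 0.6176 -0.2554 0.0742 0.0584 0.0465 179.0
```

Blue is seated: its top is at about 61 mm and it is on the axis. I grip green, 3 mm lower.

carry_out:
  rows:
    - {"tx": 0.001, "ty": -0.001, "tz": 0.003, "wx": 0, "wy": 0, "wz": 0}
    - {"tx": 0.001, "ty": -0.001, "tz": 0.003, "wx": 0, "wy": 0, "wz": 0}

```text
clock: 22.33
eef_pos: [0.6109, -0.2579, 0.0066]
orientation: [0.708, 0.706, -0.0, 0.002]
ft_force: [-0.1, 0.2, -0.8]
opening: 0.0854
grip_force: 0.0
```

carry_out:
  rows:
    - {"tx": 0, "ty": 0, "tz": 0, "wx": 0, "wy": 0, "wz": 0}
    - {"tx": 0, "ty": 0, "tz": 0, "wx": 0, "wy": 0, "wz": 0}
    - {"tx": 0, "ty": 0, "tz": 0, "wx": 0, "wy": 0, "wz": 0}
    - {"tx": 0, "ty": 0, "tz": 0, "wx": 0, "wy": 0, "wz": 0}
    - {"tx": 0, "ty": 0, "tz": 0, "wx": 0, "wy": 0, "wz": 0}
    - {"tx": 0, "ty": 0, "tz": 0, "wx": 0, "wy": 0, "wz": 0}
    - {"tx": 0, "ty": 0, "tz": 0, "wx": 0, "wy": 0, "wz": 0}
    - {"tx": 0, "ty": 0, "tz": 0, "wx": 0, "wy": 0, "wz": 0}
  jaw: 1

```text
clock: 23.0
eef_pos: [0.611, -0.2578, 0.0062]
orientation: [0.708, 0.706, -0.0, 0.001]
ft_force: [-0.1, 1.1, 5.5]
opening: 0.0583
grip_force: 54.3
```

```bash
python3 -c "
from h import *;go((.4430,-.341,.10))"
```

```text
pos [ 0.611  -0.2578  0.0062] t [-0.0838 -0.1677 -0.0939] w [ 0.0018  0.0029 -0.003 ] n 6.0 clk 23.0 F [-0.1  1.1  5.5] open 0.0583 grip 54.3
```

carry_out:
  rows:
    - {"tx": 0, "ty": 0, "tz": -0.03, "wx": 0, "wy": 0, "wz": 0}
    - {"tx": 0, "ty": 0, "tz": -0.07, "wx": 0, "wy": 0, "wz": 0}
    - {"tx": 0, "ty": 0, "tz": -0.11, "wx": 0, "wy": 0, "wz": 0}
    - {"tx": -0.01, "ty": -0.02, "tz": -0.14, "wx": 0, "wy": 0, "wz": 0}
    - {"tx": -0.025, "ty": -0.05, "tz": -0.15, "wx": 0, "wy": 0, "wz": 0}
    - {"tx": -0.04, "ty": -0.08, "tz": -0.15, "wx": 0, "wy": 0, "wz": 0}
    - {"tx": -0.055, "ty": -0.11, "tz": -0.15, "wx": 0, "wy": 0, "wz": 0}
    - {"tx": -0.07, "ty": -0.14, "tz": -0.15, "wx": 0, "wy": 0, "wz": 0}
    - {"tx": -0.08, "ty": -0.16, "tz": -0.15, "wx": 0, "wy": 0, "wz": 0}
    - {"tx": -0.083, "ty": -0.168, "tz": -0.14, "wx": 0, "wy": 0, "wz": 0}
    - {"tx": -0.083, "ty": -0.168, "tz": -0.12, "wx": 0, "wy": 0, "wz": 0}
    - {"tx": -0.083, "ty": -0.168, "tz": -0.1, "wx": 0, "wy": 0, "wz": 0}
    - {"tx": -0.083, "ty": -0.168, "tz": -0.094, "wx": 0, "wy": 0, "wz": 0}
    - {"tx": -0.083, "ty": -0.168, "tz": -0.094, "wx": 0, "wy": 0, "wz": 0}
    - {"tx": -0.083, "ty": -0.168, "tz": -0.094, "wx": 0, "wy": 0, "wz": 0}

```text
clock: 24.25
eef_pos: [0.4421, -0.3398, 0.099]
orientation: [0.708, 0.706, -0.0, -0.0]
ft_force: [-0.1, -0.4, -1.4]
opening: 0.0584
grip_force: 54.3
```

```bash
python3 -c "
from h import *;go((.4430,-.341,.0682))
save(get_image('side'),'c4.png',(300,60,500,240),3)"
```

```text
pos [ 0.4421 -0.3398  0.099 ] t [-0.0012  0.0009  0.0308] w [-0.001   0.0007 -0.003 ] n 1.0 clk 24.25 F [-0.1 -0.4 -1.4] open 0.0584 grip 54.3
```

View pics/c4.png

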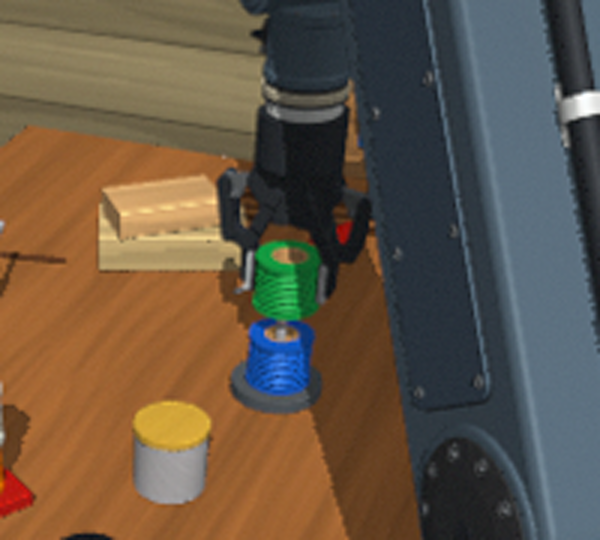

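Green hangs upright at (286,280), above blue at (280,360) with the spindle at its centre. I lower it.

carry_out:
  rows:
    - {"tx": -0.001, "ty": 0.001, "tz": 0.01, "wx": 0, "wy": 0, "wz": 0}
    - {"tx": -0.001, "ty": 0.001, "tz": 0.02, "wx": 0, "wy": 0, "wz": 0}
    - {"tx": -0.001, "ty": 0.001, "tz": 0.027, "wx": 0, "wy": 0, "wz": 0}
    - {"tx": -0.001, "ty": 0.001, "tz": 0.029, "wx": 0, "wy": 0, "wz": 0}
    - {"tx": -0.001, "ty": 0.001, "tz": 0.029, "wx": 0, "wy": 0, "wz": 0}
    - {"tx": -0.001, "ty": 0.001, "tz": 0.029, "wx": 0, "wy": 0, "wz": 0}

```text
clock: 24.8
eef_pos: [0.443, -0.3408, 0.0699]
orientation: [0.708, 0.706, -0.0, 0.0]
ft_force: [-0.1, 0.6, -0.9]
opening: 0.0579
grip_force: 54.3
```

```bash
python3 -c "
from h import *;go((.4430,-.341,.0682))"
```

```text
pos [ 0.443  -0.3408  0.0699] t [-0.0002 -0.      0.0017] w [-0.0008  0.001  -0.0032] n 1.0 clk 24.8 F [-0.1  0.6 -0.9] open 0.0579 grip 54.3
```

carry_out:
  rows:
    - {"tx": 0, "ty": 0, "tz": 0.001, "wx": 0, "wy": 0, "wz": 0}
    - {"tx": 0, "ty": 0, "tz": 0.001, "wx": 0, "wy": 0, "wz": 0}

```text
clock: 24.97
eef_pos: [0.4432, -0.3411, 0.0693]
orientation: [0.708, 0.706, -0.001, 0.001]
ft_force: [-0.1, 0.2, -1.2]
opening: 0.0585
grip_force: 54.3
```

carry_out:
  rows:
    - {"tx": 0, "ty": 0, "tz": 0, "wx": 0, "wy": 0, "wz": 0}
    - {"tx": 0, "ty": 0, "tz": 0, "wx": 0, "wy": 0, "wz": 0}
    - {"tx": 0, "ty": 0, "tz": 0, "wx": 0, "wy": 0, "wz": 0}
    - {"tx": 0, "ty": 0, "tz": 0, "wx": 0, "wy": 0, "wz": 0}
    - {"tx": 0, "ty": 0, "tz": 0, "wx": 0, "wy": 0, "wz": 0}
  jaw: 0

```text
clock: 25.38
eef_pos: [0.4432, -0.3411, 0.0694]
orientation: [0.708, 0.706, -0.001, 0.001]
ft_force: [0.2, -0.2, 0.7]
opening: 0.0852
grip_force: 0.0
```

carry_out:
  rows:
    - {"tx": 0, "ty": 0, "tz": -0.04, "wx": 0, "wy": 0, "wz": 0}
    - {"tx": 0, "ty": 0, "tz": -0.08, "wx": 0, "wy": 0, "wz": 0}
    - {"tx": 0, "ty": 0, "tz": -0.12, "wx": 0, "wy": 0, "wz": 0}
    - {"tx": 0, "ty": 0, "tz": -0.16, "wx": 0, "wy": 0, "wz": 0}
    - {"tx": -0.03, "ty": -0.02, "tz": -0.16, "wx": 0, "wy": 0, "wz": 0}
    - {"tx": -0.06, "ty": -0.045, "tz": -0.16, "wx": 0, "wy": 0, "wz": 0}
    - {"tx": -0.09, "ty": -0.07, "tz": -0.16, "wx": 0, "wy": 0, "wz": 0}
    - {"tx": -0.12, "ty": -0.095, "tz": -0.16, "wx": 0, "wy": 0, "wz": 0}
    - {"tx": -0.15, "ty": -0.12, "tz": -0.16, "wx": 0, "wy": 0, "wz": 0}
    - {"tx": -0.18, "ty": -0.145, "tz": -0.16, "wx": 0, "wy": 0, "wz": 0}
    - {"tx": -0.21, "ty": -0.17, "tz": -0.16, "wx": 0, "wy": 0, "wz": 0}
    - {"tx": -0.22, "ty": -0.18, "tz": -0.16, "wx": 0, "wy": 0, "wz": 0}
    - {"tx": -0.22, "ty": -0.18, "tz": -0.16, "wx": 0, "wy": 0, "wz": 0}
    - {"tx": -0.22, "ty": -0.18, "tz": -0.16, "wx": 0, "wy": 0, "wz": 0}

```text
clock: 26.55
eef_pos: [0.262, -0.5601, 0.2291]
orientation: [0.709, 0.706, 0.0, -0.0]
ft_force: [0.4, -0.8, 0.2]
opening: 0.0851
grip_force: 0.0
```

```bash
python3 -c "
from h import *
p=get_image('top');save(p,'f.png')
for k,v in dict(white=((.627,-.072),.11),green=((.443,-.341),.11),bottle=((.618,.084),.115),black=((.477,.013),.048),tin=((.479,-.161),.064)).items(): print(k,*ring(p,v[0],v[1]))
save(get_image('side'),'f2.png',(220,100,480,260),3)"
```

```text
white 0.625 -0.0727 0.0305 0.6247 -0.0721 0.0562 0.0559 0.1098 406.0
green 0.4421 -0.3411 0.0306 0.4422 -0.341 0.0556 0.0572 0.1094 429.0
bottle 0.6178 0.084 0.0129 0.6175 0.0838 0.0235 0.0233 0.1145 91.0
black 0.4778 0.013 0.0299 0.4772 0.0133 0.0559 0.0565 0.0478 376.0
tin 0.4794 -0.1609 0.0327 0.4784 -0.1611 0.0602 0.0603 0.0636 544.0
```

View pics/f2.png

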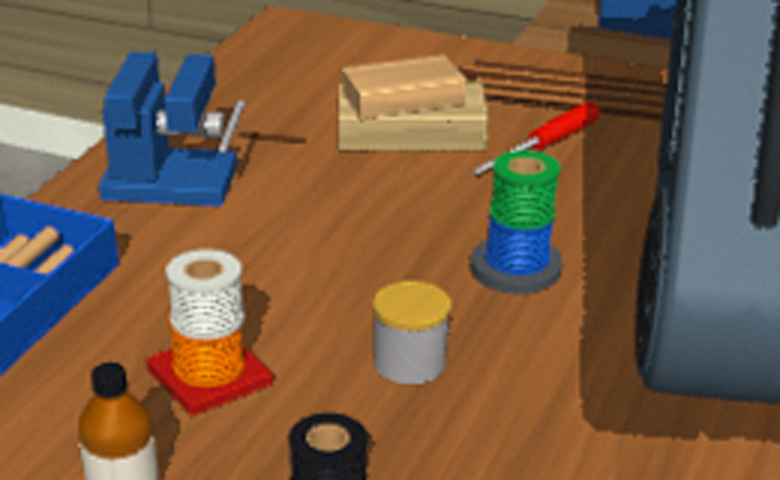

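Both stacks stand straight: white on orange at (205,320) and green on blue at (522,210). The tops are at 110 mm on the axes, and the bottle, tin and black reel have not moved. I hand in.

```bash
python3 -c "
from cell import *;print(hand_in())"
```

```text
the job is handed in; nothing more can be done
None
```

I handed the job in at about 27 s on the robot's clock: orange with white on top is on the square stand, and blue with green on top is on the round stand. Every reel sits fully down and within about 2 mm of its spindle axis, and the black reel, bottle and tin have not moved; the hand-in returned no verdict.

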